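# Raise the cleaning cabinet's window to the green mark

## Robot

A 7-joint arm with a two-finger parallel gripper is mounted at the origin on a cart in front of the work surface, level with it; the furniture and walls round the work are solid. World frame = base frame: x ahead of the robot, y to its left, z up, the work surface at z = 0. Lengths are in m, angles in rad, forces in N, time in s.
With the tool pointing down it reaches from about 0.425 to 0.925 m from the base axis. Payload 6.8 kg.
Tool frame: the origin (TCP) lies on the mounting face of the last link; the fingertips stand 173 mm ahead of it and the grasp point (between the pads) lies 155 mm ahead of it; z points along the fingers, y is the line along which they close (so a half turn about z gives the same grasp; the last joint's range is limited). The gripper opens to 85 mm and grips with 20 to 120 N. Pads are 22 mm wide; open, the fingers measure 114 mm over their backs; the gripper's body (76 mm by 85 mm) begins 54 mm behind the grasp point. The pads swing forward as they close: fully open they stand 13 mm farther back than shut.
Start: joints at [1.125, 0.477, 0.022, 1.555, -0.011, 1.109, -0.083], TCP at [0.224, -0.637, 0.405] pointing down, gripper open.
Joint ranges: [-2.96, 2.96], [-0.34, 2.1], [-1.41, 1.46], [0.24, 2.44], [-1.37, 4.51], [0.17, 1.92], [-2.96, 2.96]. Speed limits (rad/s): [2.39, 2.39, 3.14, 3.14, 3.14, 3.14, 3.14].

## Interface

Orientations are given as a unit quaternion [w, x, y, z].
In Python, from station import bot gives the robot as it stands. The module is installed in compiled form; this text tells all that it offers.
- The arm moves only by the shell command python3 -m pendant 'ROWS' [FORCE]. ROWS is JSON, a list of rows, each a list of 5 numbers: the finger opening in m, from 0 to 0.0854, then the shift along the tool's x, y, z in m, then the turn about the tool's z in degrees. In form: [[jaw, x, y, z, yaw], ...]. A call has 1 to 12 rows; each row shifts and turns the commanded pose from where the row before left it, along the tool's axes as they then stand; what a row does not reach is not made up. A row lasts 1/12 s, in which the tool goes at most 41.7 mm and 7.16 degrees, less where a joint would pass 70% of its speed; a pose out of reach is approached as far as the arm can. A call with a gripper value outside its range is refused whole. The fingers move at their own pace and stop on an object; FORCE is the grip in N (left out, the last holds). Time passes only in rows, so rows that do not move let the fingers close. It gives the time, the measured TCP pose, the force, the opening and the grip force at its end, in the units of the state.
- bot.get_obs(): the state, without advancing time (a new reading comes with each control period).
- bot.read_camera(name): name is "scene" or "top"; returns (picture, depth): 400x640x3 uint8, blue, green, red; 400x640 float32, m along the optical axis (not along the pixel's ray), 0 where there is no reading.
- bot.camera_model(name): a dict with "intrinsics" (3x3 intrinsics, pixels), "R" (3x3) and "t" (3): a world point X has camera coordinates R X + t. Camera axes: x right, y down, z forward; pixel columns grow to the right and rows downward; lengths in m; the calibration is good to about 2 mm. A picture is of the moment at which its call begins. camera_model takes no time and is no camera call.
- bot.hand_in(): hands the job in; it is judged then, once.
Trained networks look in the newest picture that a camera, given by its name, has taken for a name from the list of things; names that differ only in an ending like _2 or _b are one class to them, and where a whole thing is asked for, a point or a joint stands for the part that bears it (a point fixed in the world has none). Each returns a list of dicts, best first, with "score" (0 to 1); they miss things now and then, are a little off and sometimes report something else, mostly with a low value. They report only what shows in the picture. A call takes as long as a camera call. They do not tell look-alikes from the thing itself.
- bot.boxes_of(name, camera): "at" ([column, row] in pixels, amid what is visible of it).
- bot.trace(name, camera): "mask" (400x640 bool, what is visible of it) and "at" ([column, row] in pixels, amid what is visible of it).
- bot.pinpoint(name, camera): "at" ([column, row] in pixels: a listed point, or the origin of a listed thing).
The state is a dict: "t": time; "q": joint angles; "joint_vel": joint speeds; "joint_torque": joint torques, N m; "eef_pos": TCP position; "tool_rot": TCP orientation; "contact_force": force on the tool from outside, world axes, zero at the start; "torque": the same for the moment, N m; "gripper_width": opening from 0.0 (shut) to 1.0 (fully open); "grasp_force": force on a finger pad.
Only numpy, scipy, OpenCV 4.12 (cv2) and the standard library are available. Lean on these libraries where they do the work, as an engineer would, in place of code of your own. Each camera call takes 0.05 s, during which the arm holds its last target. There are 200 camera calls.

## Task

Open the bench cabinet to its working height: push its clear sliding window up with the fingertips from beneath the black lip until the red pointers are level with the green marker clip (ignore the yellow one), and leave the window standing there with the hand clear of it. Do not pinch the lip, and leave the two marker clips, the white pot, the metal die block and the spanner where they are.

Things in the scene. Friction and masses are not known exactly. Their poses are not given: they have to be found in the camera images.
- cabinet: Blue metal bench cabinet, fixed, 210 deep x 280 wide x 350 mm high. Origin: on the bench, midway across, 120 mm behind its front. x points from the operator into it, y to the left, z up. Upright apron 90 mm high at x = -120; above it the front slopes back 35 degrees from vertical, between two aluminium jambs with black ticks every 10 mm. Two metal dies are fixed inside.
- sash (a joint): Travel of the sliding window up along the slope in m: 0 = lowest, 0.15 = top stop. Slide direction in the cabinet frame: (0.573, 0, 0.820). Counterweighted: it stays wherever it is left; moving it takes about 3 N along the slope. In the rules sash_c0 is the lower 7 mm of its lip (underside and lower front edge), sash_c1 the upper part of the lip.
- lip_under (a point): Middle of the underside of the black lip on the window's bottom rail, 25 mm out from the pane. Axes: z = slide direction, up the slope; x = square into the pane; y = along the lip, to the left. Lip: 190 mm long (y), 45 mm out from the pane, 12.5 mm thick. With the window at 0 this point is 145 mm above the bench; the blue sill is then 13 mm lower down the slope and 31 mm behind it; all else beneath is free.
- pointer_left (a point): Tip of the thin red pointer (4 mm high) at the left end of the window's bottom rail, 18 mm above the underside of the lip along the slope. Axes as lip_under. A like red pointer is at the right end, at the same height.
- green_clip_tip (a point): Tip of the thin green pointer (4 mm high) of the green marker clip on the LEFT jamb: the height to reach. Axes as lip_under; the window is at the mark when pointer_left has z = 0 in these axes. The clip is 12 x 18 mm, pinched on the jamb (about 12 N to shift), and is not to be moved.
- green_clip (a joint): Height of the green clip along the slope, m, on the same scale as joint sash: the pointers are level with it when sash reads the same.
- yellow_clip_tip (a point): The same point of the yellow marker clip on the RIGHT jamb, set independently of the green one; not the goal and not to be moved.
- die: Loose metal die block, 37 x 36 mm, 56 mm high, standing on the bench to the left in front of the cabinet. Origin: centre of its underside.
- pot: Loose white pot with lid, 73 mm wide, 69 mm high, standing on the bench to the right in front of the cabinet. Origin: centre of its underside.
- spanner: Loose combination spanner, 179 mm long (its y), 28 mm wide, 9 mm thick, lying flat on the bench in front of the cabinet. Origin: centre of its underside.
Mind the look-alikes: they are no part of the job. What is shaped like the pot but brown is not meant.

How it is judged:
By the outcome, as a careful person would: the job done as asked, in the order asked, and still so for the second after the job is handed in, with the robot touching nothing.
It also fails if it takes over 45 s, if anything falls off the work surface, if the arm or the gripper's body presses on something with over 40 N, if the wrist force passes 120 N, or if a joint passes its speed limit or range.

## Working session

There is one attempt and no reset: what is moved stays moved. The work goes in short steps, Python scripts to look and compute and a shell command to move; the robot and the scene stay as the last step left them, time stands still between calls to the robot, and variables do not carry over. Pictures are saved under pics/ and viewed, at most 10 in all, crops included, and the job is handed in when it is done.

```bash
mkdir -p pics
cat > h.py <<'E'
import numpy as np, cv2
from station import bot
def snap(c,f=None):
    p,d=bot.read_camera(c)
    if f: cv2.imwrite('pics/'+f,p)
    return p,d
def ray(c,uv):
    m=bot.camera_model(c);K=np.array(m['intrinsics']);R=np.array(m['R']);t=np.array(m['t'])
    return -R.T@t, R.T@(np.linalg.inv(K)@[uv[0],uv[1],1])
def proj(c,X):
    m=bot.camera_model(c);p=np.array(m['intrinsics'])@(np.array(m['R'])@X+np.array(m['t']));return p[:2]/p[2]
def pt(c,uv,d):
    o,r=ray(c,uv);u,v=int(round(uv[0])),int(round(uv[1]))
    w=d[max(v-1,0):v+2,max(u-1,0):u+2];w=w[w>0]
    return o+r*np.median(w) if len(w) else None
E
python3 - <<'E'
from h import *
np.set_printoptions(precision=4,suppress=True)
ims=[]
for c in('scene','top'):
    p,d=snap(c,c+'0.png')
    for n in('cabinet','lip_under','pointer_left','green_clip_tip','yellow_clip_tip','die','pot','spanner'):
        for r in bot.pinpoint(n,c)[:2]: print(c,n,np.array(r['at']),round(r['score'],2),pt(c,r['at'],d))
    print(c,ray(c,(320,200)))
o=bot.get_obs();print(o['t'],o['eef_pos'],o['tool_rot'])
E
```

```text
scene cabinet [284.6 215.9] 0.71 [ 0.6261 -0.0655  0.0537]
scene lip_under [316.5 185.6] 0.63 [ 0.5406 -0.0864  0.1745]
scene pointer_left [275.8 202.3] 0.66 [0.5881 0.005  0.1658]
scene pointer_left [283.7 214.5] 0.36 [ 0.6255 -0.0618  0.0616]
scene green_clip_tip [253.  164.7] 0.51 [0.6426 0.0061 0.247 ]
scene green_clip_tip [329.7 143.7] 0.18 [ 0.5904 -0.2186  0.2013]
scene yellow_clip_tip [329.8 141. ] 0.48 [ 0.5923 -0.2219  0.2068]
scene die [281.9 336.8] 0.71 [0.4355 0.1935 0.0156]
scene pot [398.6 201.6] 0.88 [ 0.4236 -0.316   0.0212]
scene pot [263.  288.9] 0.87 [0.5339 0.1325 0.0337]
scene spanner [348.4 273.5] 0.55 [ 0.4134 -0.0302  0.0047]
scene (array([0.1134, 0.5315, 0.7544]), array([ 0.4311, -0.6377, -0.6385]))
top lip_under [324.8 194.7] 0.77 [ 0.5419 -0.0951  0.1763]
top pointer_left [285.4 180.6] 0.81 [0.582  0.0063 0.1687]
top green_clip_tip [283.9 149.1] 0.43 [0.6458 0.0038 0.2478]
top yellow_clip_tip [374.8 175.5] 0.46 [ 0.5846 -0.2224  0.2025]
top die [229.1 239.6] 0.69 [0.4396 0.1722 0.055 ]
top die [282.  150.7] 0.45 [0.6416 0.0084 0.2485]
top pot [410.  242.3] 0.95 [ 0.4221 -0.3282  0.0681]
top spanner [303.5 246.4] 0.7 [ 0.4199 -0.0325  0.    ]
top (array([ 0.3449, -0.0826,  1.4149]), array([ 0.1465,  0.0001, -0.9892]))
0.9 [ 0.2237 -0.6369  0.4047] [0.     0.9858 0.1681 0.    ]
```

View pics/scene0.png

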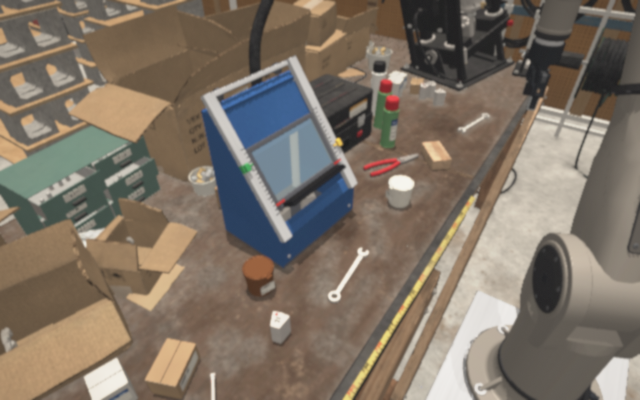

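View pics/top0.png

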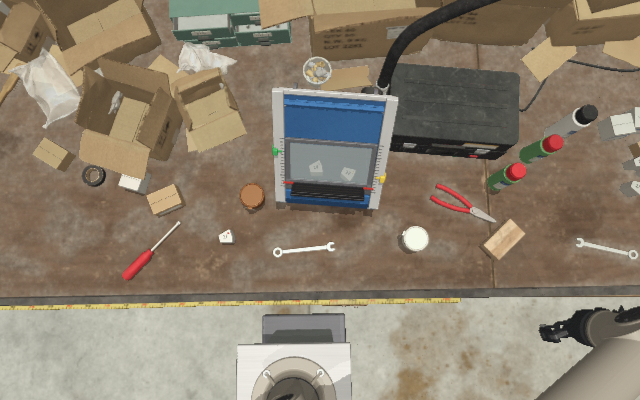

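The scene view shows the cabinet at about (285,160), with the green clip at (247,168) on the left jamb and the yellow clip at (338,142) on the right. The white pot is at (400,190) and the brown look-alike at (258,275). The spanner is at (350,275) and the die at (280,325). In the top view the red pointers are at (285,181) and (371,189), the green clip is at (276,151) and the yellow one at (381,179). The green marker is the one on the left jamb, so I'll confirm it in a crop and measure the geometry.

```bash
cat > meas.py <<'E'
from h import *
np.set_printoptions(precision=4,suppress=True)
def blobs(c,p,d,region):
    x0,y0,x1,y1=region;h=cv2.cvtColor(p,cv2.COLOR_BGR2HSV);H,S,V=[h[...,i].astype(int) for i in range(3)]
    M={'green':(H>40)&(H<85)&(S>110)&(V>60),'yellow':(H>20)&(H<35)&(S>140)&(V>100),'red':((H<8)|(H>172))&(S>120)&(V>80)}
    out={}
    for k,m in M.items():
        z=np.zeros(m.shape,np.uint8);z[y0:y1,x0:x1]=m[y0:y1,x0:x1]
        n,l,st,ce=cv2.connectedComponentsWithStats(z)
        for i in range(1,n):
            if st[i,4]>=4:
                v,u=np.where((l==i)&(d>0)); P=[]
                for a,b in zip(u,v):
                    o,r=ray(c,(a,b));P.append(o+r*d[b,a])
                print(c,k,st[i],ce[i],np.median(P,0) if P else None)
E
python3 - <<'E'
from meas import *
C={'scene':(205,60,365,270),'top':(265,85,400,215)}
t=[]
for c in C:
    p,d=snap(c);blobs(c,p,d,C[c])
    x0,y0,x1,y1=C[c];t.append(cv2.resize(p[y0:y1,x0:x1],(395,500),interpolation=cv2.INTER_CUBIC))
    for r in bot.trace('lip_under',c)[:2]:
        m=r['mask'];print(c,'trace',r['score'],m.sum(),r['at'])
# lip black pixels in top -> ends
h=p.max(2);m=np.zeros(h.shape,np.uint8);m[180:205,285:372]=h[180:205,285:372]<50
v,u=np.where(m>0);P=np.array([pt('top',(a,b),d) for a,b in zip(u,v)])
print('lip',len(P),np.percentile(P,[2,50,98],axis=0))
for uu in range(300,360,10):
    k=u==uu;print(uu,v[k].min(),v[k].max(),P[k][v[k].argmax()],P[k][v[k].argmin()])
cv2.imwrite('pics/crop1.png',np.hstack(t))
E
```

```text
scene green [240 165  10   8  54] [244.7963 168.3148] [0.641  0.033  0.2535]
scene yellow [336 138   6   8  33] [338.7273 141.4545] [ 0.5754 -0.237   0.2017]
scene red [357 130   6   7  27] [359.3333 132.8519] [ 0.666  -0.5162  0.0636]
scene red [334 160   5   4  10] [336.2 161.8] [ 0.5591 -0.2007  0.168 ]
scene red [276 199   9   7  26] [280.2692 202.2692] [0.5786 0.0021 0.1674]
scene trace 0.98 5377 [296.9, 161.1]
top green [272 147  10   8  40] [275.  150.8] [0.6391 0.0247 0.2602]
top yellow [376 173  10  10  44] [381.6364 178.25  ] [ 0.5772 -0.2397  0.2051]
top red [283 181  11   3  24] [288.25  182.125] [ 0.5779 -0.0026  0.1688]
top red [363 187  10   3  24] [367.   188.25] [ 0.5578 -0.2035  0.1695]
top trace 0.97 5051 [330.7, 166.7]
lip 807 [[ 0.5313 -0.1906  0.1614]
 [ 0.5525 -0.1012  0.1732]
 [ 0.5732 -0.0136  0.179 ]]
300 183 195 [ 0.5425 -0.0314  0.1745] [ 0.5762 -0.0312  0.1621]
310 184 196 [ 0.5397 -0.057   0.1733] [ 0.573  -0.0573  0.1626]
320 185 197 [ 0.5365 -0.0827  0.1737] [ 0.5703 -0.0833  0.1602]
330 186 196 [ 0.5379 -0.1084  0.1783] [ 0.5666 -0.1093  0.1632]
340 186 198 [ 0.5327 -0.134   0.1757] [ 0.5663 -0.1353  0.1621]
350 187 199 [ 0.5296 -0.1596  0.1759] [ 0.563  -0.1612  0.1635]
```

View pics/crop1.png

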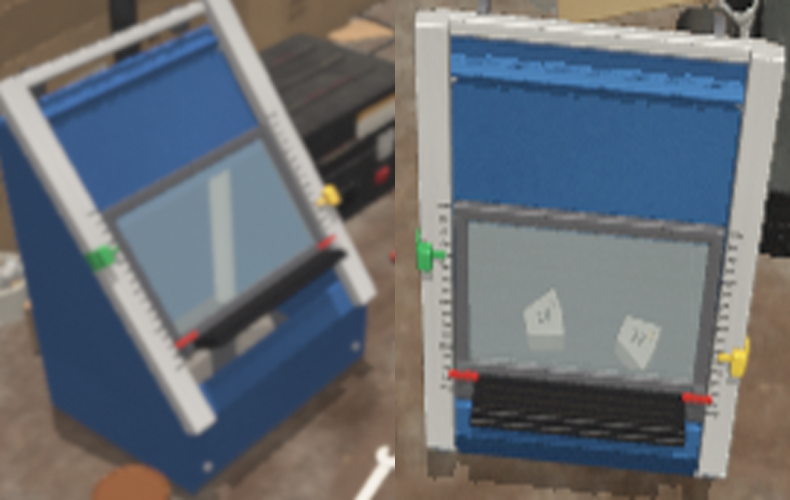

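The crop confirms it: the green clip is on the left jamb, level with the upper third of the pane. The yellow clip is on the right and well lower. The red pointers sit near the bottom of the scale. The cabinet's yaw is about -5.7°, the lower front edge of the lip is near (0.528, -0.10, 0.166), and about 100 mm of travel is needed. First I'll square up with the fingers shut, then move in front of the lip.

```bash
python3 -m pendant '[[0,0,0,0,6.3],[0,0,0,0,6.3],[0,0,0,0,6.3],[0,0,0,0,6.2],[0,0.01,-0.031,0,0],[0,0.01,-0.031,0,0],[0,0.01,-0.031,0,0],[0,0.01,-0.031,0,0],[0,0.01,-0.031,0,0],[0,0.01,-0.031,0,0],[0,0.01,-0.031,0,0],[0,0.01,-0.031,0,0]]'; python3 -m pendant '[[0,0.01,-0.031,0,0],[0,0.01,-0.031,0,0],[0,0.01,-0.031,0,0],[0,0.01,-0.031,0,0],[0,0.01,-0.031,0,0],[0,0.01,-0.031,0,0],[0,0.01,-0.031,0,0],[0,0.01,-0.031,0,0],[0,0,-0.031,0,0],[0,0,-0.031,0,0],[0,0,0,0,0]]'
```

```text
t: 2.1
eef_pos: [0.3285, -0.3966, 0.4049]
tool_rot: [0.0, 0.999, -0.05, 0.0]
contact_force: [-0.2, 0.5, -0.0]
gripper_width: -0.002
grasp_force: 0.0
t: 3.02
eef_pos: [0.4395, -0.0918, 0.4051]
tool_rot: [-0.001, 0.999, -0.046, 0.001]
contact_force: [0.3, -0.2, -0.5]
gripper_width: 0.002
grasp_force: 0.0
```

```bash
python3 -m pendant '[[0,0,0,0.02,0],[0,0,0,0.02,0],[0,0,0,0.02,0],[0,0,0,0.02,0],[0,0,0,0,0],[0,0,0,0,0]]'
python3 - <<'E'
from meas import *
C={'scene':(205,60,365,270),'top':(265,85,400,215)}
t=[]
for c in C:
    p,d=snap(c);blobs(c,p,d,C[c])
    t.append(p)
s=cv2.resize(t[0][120:270,225:385],(480,450),interpolation=cv2.INTER_CUBIC)
cv2.imwrite('pics/s2.png',s)
E
```

```text
t: 3.52
eef_pos: [0.4385, -0.098, 0.3244]
tool_rot: [-0.0, 0.999, -0.05, -0.001]
contact_force: [0.3, 0.7, 0.3]
gripper_width: -0.002
grasp_force: 0.0
scene green [240 164  10   9  55] [244.8364 168.2364] [0.6404 0.0331 0.2537]
scene yellow [336 137   6   9  36] [338.6944 141.4444] [ 0.5756 -0.238   0.2012]
scene red [334 160   5   4  10] [336.2 161.8] [ 0.5597 -0.2016  0.1678]
scene red [276 199   9   7  26] [280.2692 202.2692] [0.5785 0.0016 0.1676]
top green [272 147  10   8  39] [274.9487 150.7436] [0.6391 0.0251 0.2585]
top yellow [376 173  10  10  45] [381.6    178.3333] [ 0.5776 -0.2396  0.2051]
top red [283 181  11   3  24] [288.25  182.125] [ 0.5778 -0.0016  0.169 ]
top red [363 187  10   3  23] [367.1739 188.2174] [ 0.5583 -0.2046  0.1688]
```

View pics/s2.png

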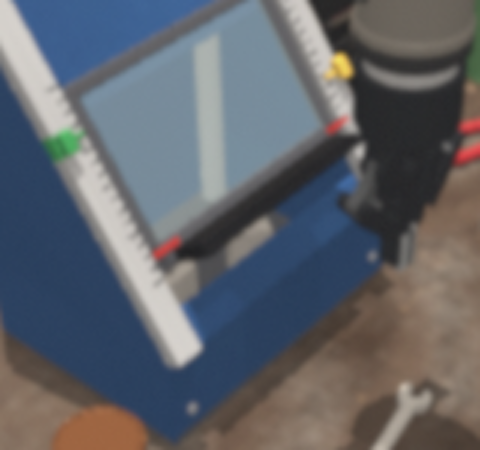

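The hand is in front of the lip, with the fingertips at crop pixel (400,260), below the lip's height. I'll advance until contact.

```bash
python3 -m pendant '[[0,0.02,0,0,0],[0,0.02,0,0,0],[0,0.02,0,0,0],[0,0.005,0,0,0],[0,0.005,0,0,0],[0,0,0,0,0],[0,0,0,0,0]]'; python3 -m pendant '[[0,0.004,0,0,0],[0,0,0,0,0],[0,0,0,0,0]]'
python3 - <<'E'
from meas import *
p,d=snap('top');blobs('top',p,d,(265,85,400,215))
p,d=snap('scene','s3.png');blobs('scene',p,d,(205,60,350,270))
cv2.imwrite('pics/s3.png',cv2.resize(p[120:270,225:385],(480,450),interpolation=cv2.INTER_CUBIC))
E
```

```text
t: 4.2
eef_pos: [0.5078, -0.1047, 0.325]
tool_rot: [0.0, 0.999, -0.05, -0.0]
contact_force: [-0.7, 0.4, -0.2]
gripper_width: 0.005
grasp_force: 0.0
t: 4.45
eef_pos: [0.5122, -0.1051, 0.3248]
tool_rot: [0.0, 0.999, -0.05, 0.0]
contact_force: [0.4, -0.1, 0.2]
gripper_width: 0.005
grasp_force: 0.0
top green [272 147  10   8  39] [274.9487 150.7436] [0.6389 0.0248 0.2587]
top yellow [376 173  10  10  45] [381.6    178.3333] [ 0.5772 -0.2394  0.2054]
top red [283 181  11   3  24] [288.25  182.125] [ 0.5781 -0.0004  0.1676]
top red [363 187  10   3  23] [367.1739 188.2174] [ 0.5583 -0.205   0.1689]
scene green [240 164  10   9  55] [244.8364 168.2364] [0.6409 0.0329 0.2534]
scene red [276 199   9   7  26] [280.2692 202.2692] [0.5785 0.001  0.167 ]
```

```bash
python3 -m pendant '[[0,0.003,0,0,0],[0,0,0,0,0]]';  python3 -m pendant '[[0,0.003,0,0,0],[0,0,0,0,0]]'; python3 -m pendant '[[0,0.003,0,0,0],[0,0,0,0,0]]'
python3 - <<'E'
from meas import *
p,d=snap('top');blobs('top',p,d,(265,85,400,215))
p,d=snap('scene');blobs('scene',p,d,(205,60,350,270))
cv2.imwrite('pics/s4.png',cv2.resize(p[120:270,225:385],(480,450),interpolation=cv2.INTER_CUBIC))
E
```

```text
t: 4.72
eef_pos: [0.5157, -0.1054, 0.3248]
tool_rot: [-0.0, 0.999, -0.05, 0.0]
contact_force: [-0.8, -0.9, -0.8]
gripper_width: -0.004
grasp_force: 0.0
t: 4.88
eef_pos: [0.5189, -0.1057, 0.3248]
tool_rot: [-0.0, 0.999, -0.05, 0.0]
contact_force: [0.3, 0.7, -0.2]
gripper_width: 0.001
grasp_force: 0.0
t: 5.05
eef_pos: [0.5219, -0.106, 0.3247]
tool_rot: [-0.0, 0.999, -0.05, 0.0]
contact_force: [-0.1, -0.6, -1.2]
gripper_width: -0.001
grasp_force: 0.0
top green [272 147  10   8  40] [275.025 150.725] [0.6395 0.0247 0.26  ]
top yellow [376 173  10  10  46] [381.6739 178.3261] [ 0.5776 -0.2395  0.2045]
top red [283 181  11   3  24] [288.25  182.125] [ 0.5779 -0.0016  0.1683]
top red [363 187  10   3  23] [367.1739 188.2174] [ 0.5583 -0.2047  0.1692]
scene green [240 164  10   9  56] [244.7679 168.2857] [0.6404 0.0335 0.2536]
scene red [276 199   9   7  26] [280.2692 202.2692] [0.5786 0.0012 0.1677]
```

View pics/s4.png

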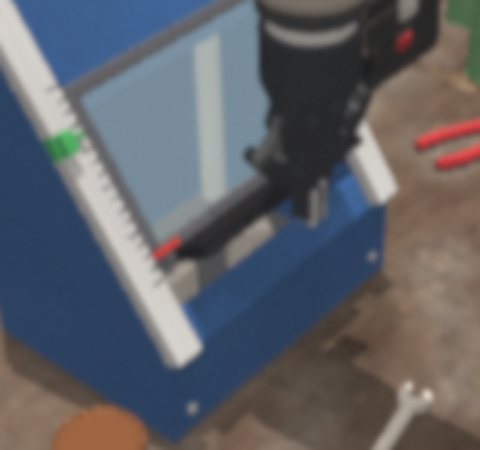

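The tips, at crop pixel (315,205), hang just in front of the lip and below its edge, not touching yet. I'll creep on.

```bash
for i in 1; do python3 -m pendant '[[0,0.003,0,0,0],[0,0,0,0,0]]'; python3 -m pendant '[[0,0.003,0,0,0],[0,0,0,0,0]]';python3 -m pendant '[[0,0.003,0,0,0],[0,0,0,0,0]]'; done | grep -E 'eef|contact'
python3 - <<'E'
from meas import *
p,d=snap('top');blobs('top',p,d,(265,85,400,215))
p,d=snap('scene');blobs('scene',p,d,(205,60,350,270))
E
```

```text
eef_pos: [0.5233, -0.1062, 0.3243]
contact_force: [-5.5, -0.4, 4.5]
eef_pos: [0.5245, -0.1063, 0.324]
contact_force: [-14.6, 2.6, 11.1]
eef_pos: [0.5257, -0.1064, 0.3237]
contact_force: [-24.7, 3.4, 19.1]
top green [272 147  10   8  39] [274.9487 150.7436] [0.6393 0.0247 0.2595]
top yellow [376 173  10  10  46] [381.6739 178.3261] [ 0.5771 -0.2396  0.2047]
top red [283 181  11   3  24] [287.9583 182.125 ] [ 0.578  -0.0002  0.1686]
top red [363 187  10   3  24] [367.   188.25] [ 0.5583 -0.2037  0.1694]
scene green [240 164  10   9  56] [244.8571 168.2857] [0.6403 0.033  0.2536]
scene red [276 199   9   7  26] [280.2692 202.2692] [0.5785 0.0008 0.1673]
```

Contact: about 25 N inward, and the friction holds the edge because the hand is not rising. I'll relieve it a little and then move along the slope.

```bash
python3 -m pendant '[[0,-0.005,0,0,0],[0,0,0,0,0]]'; python3 -m pendant '[[0,0.0015,0,-0.0033,0],[0,0.0017,0,-0.0025,0],[0,0,0,0,0]]' ; python3 -m pendant '[[0,0.0017,0,-0.0025,0],[0,0.0017,0,-0.0025,0],[0,0,0,0,0]]'
python3 - <<'E'
from meas import *
p,d=snap('top');blobs('top',p,d,(265,85,400,215))
p,d=snap('scene');blobs('scene',p,d,(205,60,350,270))
cv2.imwrite('pics/s5.png',cv2.resize(p[140:240,260:360],(600,600),interpolation=cv2.INTER_CUBIC))
E
```

```text
t: 5.92
eef_pos: [0.5234, -0.1062, 0.3241]
tool_rot: [0.0, 0.999, -0.05, -0.002]
contact_force: [-8.2, 2.0, 2.9]
gripper_width: 0.001
grasp_force: 4.0
t: 6.17
eef_pos: [0.5276, -0.1066, 0.3303]
tool_rot: [0.0, 0.999, -0.05, -0.002]
contact_force: [-7.1, 1.5, 3.8]
gripper_width: -0.0
grasp_force: 3.7
t: 6.42
eef_pos: [0.5311, -0.107, 0.3352]
tool_rot: [-0.0, 0.999, -0.05, -0.002]
contact_force: [-7.5, 0.9, 3.6]
gripper_width: 0.001
grasp_force: 3.6
top green [272 147  10   8  39] [274.9487 150.7436] [0.6396 0.0247 0.2594]
top yellow [376 173  10  10  45] [381.6    178.3333] [ 0.5768 -0.2397  0.2043]
top red [283 177  11   3  21] [288.2381 178.381 ] [ 0.5856 -0.0025  0.1826]
top red [364 183  10   3  23] [368.0435 184.3043] [ 0.5666 -0.206   0.1805]
scene green [240 164  10   9  55] [244.8364 168.2364] [0.6414 0.0329 0.2538]
scene red [273 194   9   7  25] [277.08 197.08] [0.5869 0.0007 0.1789]
```

View pics/s5.png

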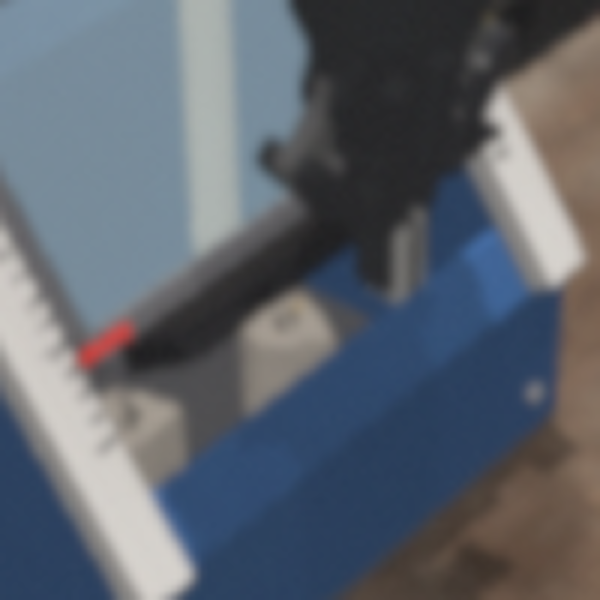

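The window moves with the fingers, up about 14 mm, and the tips are under the lip's front edge at crop pixel (390,290). I'll continue up the slope at 60 mm/s.

```bash
python3 -m pendant '[[0,0.0029,0,-0.0041,0],[0,0.0029,0,-0.0041,0],[0,0.0029,0,-0.0041,0],[0,0.0029,0,-0.0041,0],[0,0.0029,0,-0.0041,0],[0,0.0029,0,-0.0041,0],[0,0.0029,0,-0.0041,0],[0,0.0029,0,-0.0041,0],[0,0.0029,0,-0.0041,0],[0,0.0029,0,-0.0041,0],[0,0.0029,0,-0.0041,0],[0,0.0029,0,-0.0041,0]]'; python3 -m pendant '[[0,0,0,0,0],[0,0,0,0,0]]'
python3 - <<'E'
from meas import *
p,d=snap('top');blobs('top',p,d,(265,85,400,215))
for n in('pointer_left','green_clip_tip'): print([(r['at'],r['score']) for r in bot.pinpoint(n,'top')[:2]])
p,d=snap('scene');blobs('scene',p,d,(205,60,350,270))
for n in('pointer_left','green_clip_tip'): print([(r['at'],r['score'],pt('scene',r['at'],d)) for r in bot.pinpoint(n,'scene')[:2]])
cv2.imwrite('pics/s6.png',cv2.resize(p[130:230,220:320],(600,600),interpolation=cv2.INTER_CUBIC))
E
```

```text
t: 7.52
eef_pos: [0.5653, -0.1103, 0.384]
tool_rot: [-0.0, 0.999, -0.05, -0.003]
contact_force: [-8.8, 2.6, 1.8]
gripper_width: -0.0
grasp_force: 4.5
t: 7.68
eef_pos: [0.5657, -0.1103, 0.3849]
tool_rot: [-0.0, 0.999, -0.05, -0.002]
contact_force: [-9.4, 1.5, 5.4]
gripper_width: 0.001
grasp_force: 4.6
top green [272 147  10   8  40] [275.  150.8] [0.6389 0.0247 0.259 ]
top yellow [376 173  10  10  46] [381.6739 178.3261] [ 0.5776 -0.2395  0.2052]
top red [283 160  11   3  26] [288.3846 160.8077] [ 0.6202 -0.0072  0.2298]
top red [366 166  11   3  26] [370.8846 167.1154] [ 0.6003 -0.2094  0.2303]
[([280.3, 157.7], 0.94)]
[([284.0, 150.9], 0.64)]
scene green [240 164  10   9  55] [244.8364 168.2364] [0.6412 0.033  0.2537]
scene yellow [336 137   6   9  35] [338.7714 141.4286] [ 0.5756 -0.2369  0.2015]
scene red [260 170   9   7  25] [264. 173.] [ 0.6207 -0.0019  0.2281]
[([258.0, 174.1], 0.87, array([0.6293, 0.008 , 0.2286]))]
[([253.6, 161.1], 0.64, array([ 0.6486, -0.0031,  0.2489]))]
```

View pics/s6.png

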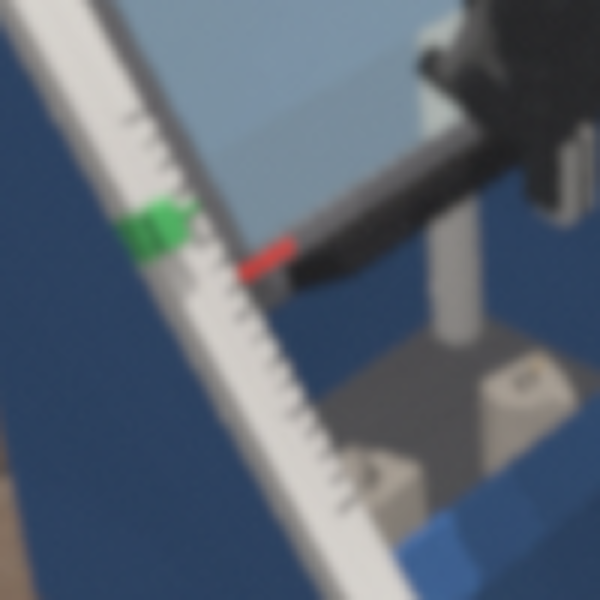

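The red pointer tip is at crop (240,275) and the green tip at (198,210), so about 27–31 mm remain. I'll move 22 mm more and then judge it close.

```bash
python3 -m pendant '[[0,0.0021,0,-0.003,0],[0,0.0021,0,-0.003,0],[0,0.0021,0,-0.003,0],[0,0.0021,0,-0.003,0],[0,0.0021,0,-0.003,0],[0,0.0021,0,-0.003,0],[0,0,0,0,0],[0,0,0,0,0]]'
python3 - <<'E'
from meas import *
p,d=snap('top');blobs('top',p,d,(265,85,400,215))
a=cv2.resize(p[135:175,265:305],(400,400),interpolation=cv2.INTER_CUBIC)
for n in('pointer_left','green_clip_tip'): print([(r['at'],r['score']) for r in bot.pinpoint(n,'top')[:2]])
p,d=snap('scene');blobs('scene',p,d,(205,60,350,270))
b=cv2.resize(p[145:185,235:275],(400,400),interpolation=cv2.INTER_CUBIC)
for n in('pointer_left','green_clip_tip'): print([(r['at'],r['score']) for r in bot.pinpoint(n,'scene')[:2]])
cv2.imwrite('pics/s7.png',np.hstack([a,b]))
E
```

```text
t: 8.65
eef_pos: [0.5781, -0.1115, 0.4027]
tool_rot: [-0.0, 0.999, -0.05, -0.002]
contact_force: [-9.3, 1.5, 5.7]
gripper_width: -0.001
grasp_force: 4.7
top green [272 147  10   8  40] [275.025 150.725] [0.6394 0.0249 0.2589]
top yellow [376 173  10  10  46] [381.6739 178.3261] [ 0.5773 -0.2395  0.2059]
top red [283 153  11   3  23] [288.1304 154.2609] [ 0.6327 -0.0064  0.2478]
top red [367 159  11   3  23] [371.8261 160.4348] [ 0.6128 -0.211   0.2498]
[([284.1, 152.3], 0.93)]
[([279.8, 150.3], 0.56)]
scene green [240 164  10   9  55] [244.8364 168.2364] [0.6407 0.0329 0.2537]
scene yellow [336 137   6   9  35] [338.7714 141.4286] [ 0.5754 -0.2372  0.2014]
scene red [256 162   8   6  23] [259.2609 164.3043] [ 0.6333 -0.0042  0.246 ]
[([254.0, 166.6], 0.87)]
[([347.6, 274.5], 0.69), ([250.4, 160.4], 0.5)]
```

View pics/s7.png

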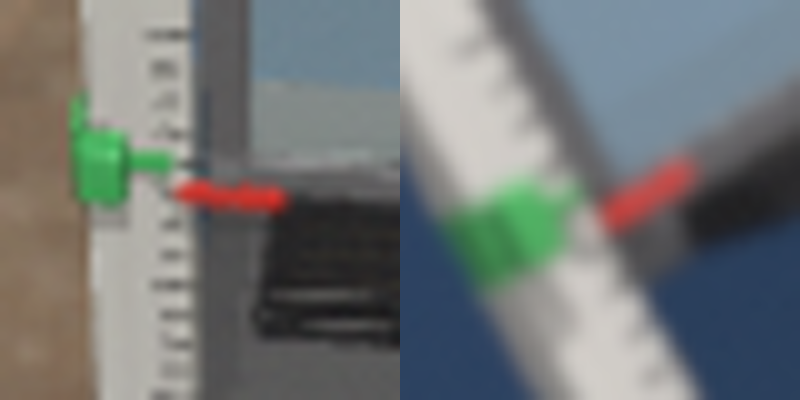

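In the top view (left half) the green tip is at crop (170,162) and the red tip at (178,191), about 9.4 mm apart by the ticks. In the scene view they are at (578,190) and (605,225), about 9.8 mm apart. I'll move 9 mm more.

```bash
python3 -m pendant '[[0,0.0017,0,-0.0025,0],[0,0.0017,0,-0.0025,0],[0,0.0017,0,-0.0024,0],[0,0,0,0,0],[0,0,0,0,0]]'
python3 - <<'E'
from meas import *
p,d=snap('top');blobs('top',p,d,(265,85,400,215))
a=cv2.resize(p[135:175,265:305],(400,400),interpolation=cv2.INTER_CUBIC)
q=p
p,d=snap('scene');blobs('scene',p,d,(205,60,350,270))
b=cv2.resize(p[145:185,235:275],(400,400),interpolation=cv2.INTER_CUBIC)
cv2.imwrite('pics/s8.png',np.hstack([a,b]))
# column-wise subpixel rows of green/red pointers, top view
f=q.astype(float);g=np.clip(f[...,1]-np.maximum(f[...,2],f[...,0]),0,None);r=np.clip(f[...,2]-np.maximum(f[...,1],f[...,0]),0,None)
v=np.arange(143,163)
for u in range(276,294):
    G,Rr=g[143:163,u]*(g[143:163,u]>12),r[143:163,u]*(r[143:163,u]>12)
    print(u,G.sum().round(),(G@v/max(G.sum(),1)).round(2),Rr.sum().round(),(Rr@v/max(Rr.sum(),1)).round(2))
E
```

```text
t: 9.37
eef_pos: [0.5832, -0.112, 0.41]
tool_rot: [-0.0, 0.999, -0.05, -0.002]
contact_force: [-9.3, 1.2, 5.5]
gripper_width: 0.0
grasp_force: 4.6
top green [272 147  10   8  40] [275.025 150.725] [0.6394 0.0247 0.259 ]
top yellow [376 173  10  10  46] [381.6739 178.3261] [ 0.5774 -0.2394  0.2047]
top red [283 150  11   4  23] [288.2174 151.4783] [ 0.6377 -0.0067  0.255 ]
top red [367 157  12   3  27] [372.7778 157.8889] [ 0.6183 -0.2136  0.2565]
scene green [240 165  10   8  55] [244.7273 168.3636] [0.6411 0.0332 0.2534]
scene yellow [336 137   6   9  35] [338.7714 141.4286] [ 0.5759 -0.2379  0.2013]
scene red [253 158   9   6  25] [256.88 160.76] [ 0.6385 -0.0024  0.2535]
276 568.0 151.22 0.0 0.0
277 360.0 151.13 0.0 0.0
278 135.0 150.53 0.0 0.0
279 138.0 150.54 0.0 0.0
280 160.0 150.76 0.0 0.0
281 154.0 150.84 0.0 0.0
282 0.0 0.0 63.0 151.44
283 0.0 0.0 277.0 150.96
284 0.0 0.0 311.0 151.0
285 0.0 0.0 317.0 151.34
286 0.0 0.0 283.0 151.6
287 0.0 0.0 281.0 151.61
288 0.0 0.0 281.0 151.61
289 0.0 0.0 320.0 151.66
290 0.0 0.0 322.0 151.67
291 0.0 0.0 323.0 151.67
292 0.0 0.0 352.0 151.77
293 0.0 0.0 168.0 151.73
```

View pics/s8.png

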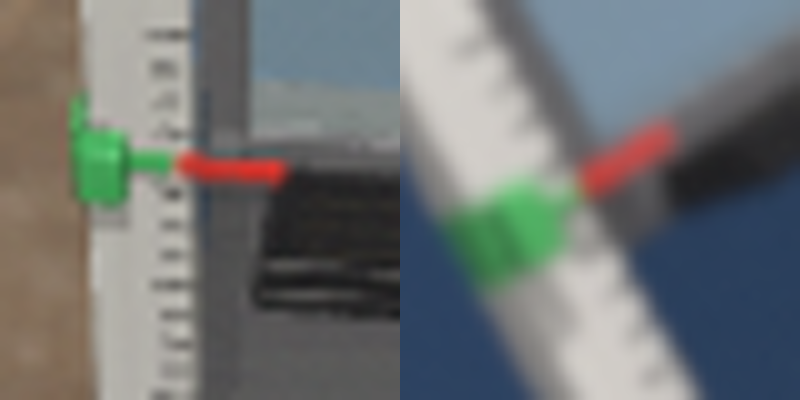

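In both views the pointers now meet end to end, with the tips at crop (180,162) and (583,190). The residual is about 0.7 mm low. One tiny nudge, then straight back off.

```bash
python3 -m pendant '[[0,0.0004,0,-0.0006,0],[0,0,0,0,0],[0,-0.002,0,0,0],[0,-0.004,0,0,0],[0,-0.01,0,0,0],[0,-0.02,0,0,0],[0,-0.02,0,0,0],[0,-0.02,0,0,0],[0,0,0,0,0],[0,0,0,0,0],[0,0,0,0,0]]'
python3 - <<'E'
from meas import *
p,d=snap('top');blobs('top',p,d,(265,85,400,215))
f=p.astype(float);g=np.clip(f[...,1]-np.maximum(f[...,2],f[...,0]),0,None);r=np.clip(f[...,2]-np.maximum(f[...,1],f[...,0]),0,None)
v=np.arange(143,163)
def fit(a,us):
    R=[]
    for u in us:
        w=a[143:163,u]*(a[143:163,u]>12);R.append(w@v/w.sum())
    return np.array(R)
G=fit(g,range(278,282));R=fit(r,range(283,293));print(G,R,'red at 279.5:',R.mean()-.0765*8,'green',G.mean())
a=cv2.resize(p[135:175,265:305],(400,400),interpolation=cv2.INTER_CUBIC)
p,d=snap('scene');blobs('scene',p,d,(205,60,350,270))
b=cv2.resize(p[100:250,225:375],(400,400),interpolation=cv2.INTER_CUBIC)
cv2.imwrite('pics/s9.png',np.hstack([a,b]))
E
```

```text
t: 10.38
eef_pos: [0.5093, -0.1048, 0.4112]
tool_rot: [0.0, 0.999, -0.05, 0.001]
contact_force: [-0.7, 0.6, 0.5]
gripper_width: -0.005
grasp_force: 0.0
top green [272 147  10   8  40] [275.025 150.725] [0.6391 0.0249 0.2589]
top yellow [376 173  10  10  45] [381.6    178.3333] [ 0.5767 -0.2396  0.2048]
top red [283 150  11   4  23] [288.2174 151.4783] [ 0.6382 -0.0069  0.2554]
top red [367 157  12   3  25] [372.68 157.72] [ 0.6184 -0.2137  0.2567]
[150.5333 150.5362 150.7516 150.8355] [150.8656 150.9075 151.1399 151.2892 151.3789 151.6148 151.5986 151.4803
 151.6719 151.719 ] red at 279.5: 150.75456939184733 green 150.66416108205294
scene green [240 164  10   9  56] [244.7679 168.2857] [0.6411 0.0331 0.2536]
scene red [315 124   3   2   5] [316.2 124.6] [ 0.6187 -0.2026  0.2548]
scene red [253 158   9   6  24] [256.9167 160.6667] [ 0.638  -0.0028  0.2536]
```

View pics/s9.png

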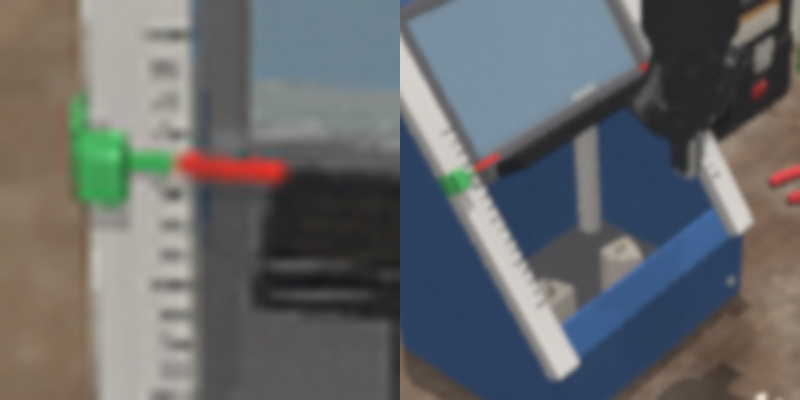

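The red and green pointers meet in line at crop (180,162), with a residual of about 0.3 mm. The hand is clear by about 7 cm with zero force, and the clips have not moved.

```bash
python3 -c "
from station import bot
print(bot.hand_in())"
```

```text
the job is handed in; nothing more can be done
None
```

The window was pushed up from beneath the lip and left standing with its red pointers level with the green clip (about 0.3 mm off in the top view); the hand is clear, both clips are unmoved in the images, the arm never went near the pot, die or spanner, and the job is handed in.

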